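# Rack the pillars, then hold the bracket against the sprung stop

### The job

Get this pinning job ready and be my third hand: lay the long and the short steel pillar each in the rest of its own length. Then pick up the bracket with the square post, set it flat on the jig bed with a long edge squarely against the middle of the sprung stop, and push the stop back steadily until its front face is level with the fronts of the two fixed posts beside it (about 9 N), without bottoming it. Finish while you are still holding the bracket there, do not let go, and leave the other things on the bench where they are.

Things in the scene. Friction and masses are not known exactly. Their poses are not given: they have to be found in the camera images.
- long_pillar: Long steel distance pillar, loose, lying flat: square bar 98 x 12 x 12 mm with a round stub 8 mm thick and 6 mm long at each end, 110 mm in all, 0.12 kg. Origin at the centre of its underside, x along its length, z up.
- short_pillar: Short steel distance pillar, loose, lying flat: the same but the square bar is 58 mm, 70 mm in all, 0.08 kg. Origin at the centre of its underside, x along its length, z up. The two pillars may swap places from run to run.
- long_pillar_mid (a point): Centre of the long pillar, 6 mm above its underside.
- short_pillar_mid (a point): Centre of the short pillar, 6 mm above its underside.
- long_rest: Rest for the long pillar, fixed: dark strip 128 x 40 x 5 mm with a grey flared saddle at each end, the pillar lying along its x. Channel 16 mm wide at the seat (12 mm above the bench), 30 mm at its top (25 mm up). End walls 120 mm apart, 24 mm high; 76 mm free for fingers between the saddles. Origin at the centre of its underside, z up. The two rests may swap places.
- short_rest: Rest for the short pillar, fixed: the same in cross-section, but 88 mm long, end walls 80 mm apart and 40 mm free between the saddles. Origin at the centre of its underside, x along its length.
- long_rest_seat (a point): Centre of the long rest at the height of its saddle seats (12 mm above the bench), axes as the rest.
- short_rest_seat (a point): Centre of the short rest at the height of its saddle seats (12 mm above the bench), axes as the rest.
- bracket: Loose aluminium bracket, 0.22 kg nominal: foot plate 70 (x) x 110 (y) x 10 mm high with four corner screw holes, and in its centre a square post 24 x 24 mm that rises to 42 mm above the underside, to grasp it by. Symmetrical: either long edge may go to the stop. Origin at the centre of its underside, z up.
- jig: Pinning jig, fixed to the bench: aluminium bed 170 (x) x 200 (y) x 8 mm. Origin at the centre of its underside; its top is at 8 mm. +x points from the open front (towards the robot) to the sprung stop and the dark back rail (28 mm high, x = 65 to 79 mm). The fixed dark posts stand at y = +-69 to +-85 mm, their front faces at x = 33 mm, tops 24 mm high.
- stop (a joint): How far the sprung stop is pushed back along the jig's +x, in m: 0 at rest, 0.016 at its end. Its push is 3.5 N at 0 and grows 0.7 N a mm (9.1 N at 0.008, where it is level with the fixed posts).
- stop_face (a point): Middle of the sprung stop's front face, 16 mm above the bench; moves with the stop. The stop is an aluminium plate 130 mm wide (y), 12 mm thick, its top 23.5 mm above the bench; the face is at jig x = 25 mm at rest.
- index_line (a point): Fixed point in the jig midway between the two fixed posts, in the plane of their front faces (jig x = 33 mm).
- olive_tin: Bystander: olive oval tin of screws, 94 x 66 x 22 mm, loose. Origin under its centre.
- driver_silver: Bystander: small silver screwdriver lying down, 95 x 14 x 14 mm, loose. Origin under its centre.
- loupe: Bystander: black watchmaker's loupe, 38 mm wide, 30 mm high, loose. Origin under its centre.
Not all that is in view belongs to the job. What is shaped like the short_pillar but green is not meant.

How it is judged (in metres and radians):
On the way, in this order (a step that is already met when the one before it is completed fails the run):
1. both pillars lie in the rests of their lengths, let go (x of long_pillar_mid in the frame of long_rest_seat between -0.012 and 0.012 m and y of long_pillar_mid in the frame of long_rest_seat between -0.006 and 0.006 m and z of long_pillar_mid in the frame of long_rest_seat between 0.003 and 0.009 m and angle between the x axis of long_pillar and the x axis of long_rest, either way round below 0.12 rad and linear speed of each of long_pillar, short_pillar below 0.02 m/s and contact force between the fingers and long_pillar below 0.2 N and x of short_pillar_mid in the frame of short_rest_seat between -0.012 and 0.012 m and y of short_pillar_mid in the frame of short_rest_seat between -0.006 and 0.006 m and z of short_pillar_mid in the frame of short_rest_seat between 0.003 and 0.009 m and angle between the x axis of short_pillar and the x axis of short_rest, either way round below 0.12 rad and contact force between the fingers and short_pillar below 0.2 N), for 0.2 s.
2. the bracket is held flat on the bed, square and central, pressing the stop back to the posts (value of joint stop between 0.0035 and 0.0125 m and contact force between bracket and stop between 5 and 13.5 N and y of bracket in the frame of jig between -0.012 and 0.012 m and z of bracket in the frame of jig between 0.005 and 0.011 m and angle between bracket's own z axis and vertical below 0.06 rad and angle between the x axis of bracket and the x axis of jig, either way round below 0.09 rad and linear speed of bracket below 0.01 m/s and contact force between the fingers and bracket above 1 N), for 0.3 s.
At the end, for the whole second after the job is handed in: Each pillar lies released on both saddles of its own rest (12 mm along, 6 across, 3 in height); the fingers still hold the bracket still and flat on the bed (3 mm, 0.06 rad), central to 12 mm, square to 0.09 rad, pressing the stop with 5 to 13.5 N, pushed back 3.5 to 12.5 mm (all of step 1 and all of step 2); the arm keeps its last pose, push and grip.
It fails at once if the bracket is pressed so hard that the stop bottoms (over 22 N) (contact force between bracket and stop above 22 N).
It fails at once if a bystander (tin, screwdriver or loupe) is moved more than 30 mm (distance of any of olive_tin, driver_silver, loupe from where it was at the start of the episode above 0.03 m).
It also fails if it takes over 72 s, if anything falls off the work surface, if the arm or the gripper's body presses on something with over 40 N, if the wrist force passes 120 N, or if a joint passes its speed limit or range.

### The arm

A 6-joint arm with a two-finger parallel gripper is mounted at the origin on a cart in front of the work surface, level with it; the furniture and walls round the work are solid. World frame = base frame: x ahead of the robot, y to its left, z up, the work surface at z = 0. Lengths are in m, angles in degrees, forces in N, time in s.
With the tool pointing down it reaches from about 0.15 to 0.775 m from the base axis. Payload 6.1 kg.
Tool frame: the origin (TCP) lies midway between the tips of the shut fingers; the grasp point (between the pads) lies 19 mm behind it; z points along the fingers, y is the line along which they close (so a half turn about z gives the same grasp; the last joint's range is limited). The gripper opens to 85 mm and grips with 20 to 120 N. Pads are 22 mm wide; open, the fingers measure 114 mm over their backs; the gripper's body (76 mm by 85 mm) begins 54 mm behind the grasp point. The pads swing forward as they close: fully open they stand 13 mm farther back than shut.
Start: joints at [-73.167, 7.208, -2.269, 80.523, 0, 90], TCP at [0.152, -0.502, 0.205] pointing down, gripper open.
Joint ranges: [-155.77, 155.77], [-54.66, 111.73], [-72.52, 77.12], [-102.08, 115.82], [-83.92, 84.16], [-180, 180]. Speed limits (degrees/s): [136.94, 136.94, 172.46, 180, 180, 180].

### API

Orientations are given as a 3x3 rotation matrix whose columns are the frame's x, y, z axes.
In Python, from bench import sensors, optics, job gives the robot as it stands. The module is installed in compiled form; this text tells all that it offers.
- The arm moves only by the tool servo_tool, never from a script. Its argument "deltas" is a list of rows, each an object with "translation": the shift along the tool's x, y, z scaled (see below), a list of three; "rot": the turn, a rotation vector about the tool's x, y, z scaled (see below), a list of three; "grip": the opening, from -1 (shut) to 1 (fully open). A call has 1 to 12 rows; each row shifts and turns the commanded pose from where the row before left it, along the tool's axes as they then stand; what a row does not reach is not made up. The controller multiplies each number of a shift by 0.05 m and each number of a turn by 0.15 rad. A row lasts 1/8 s, in which the tool goes at most 62.5 mm and 10.7 degrees, less where a joint would pass 70% of its speed; a pose out of reach is approached as far as the arm can. A call with a number of a shift or a turn outside -1 to 1 is refused whole. A call with a gripper value outside its range is refused whole. The fingers move at their own pace and stop on an object; "newtons" is the grip in N (left out, the last holds). Time passes only in rows, so rows that do not move let the fingers close. It gives the time, the measured TCP pose, the force, the opening and the grip force at its end, in the units of the state.
- sensors.get_state(): the state, without advancing time (a new reading comes with each control period).
- optics.capture(name): name is "side" or "top"; returns a dict with "pixels" (420x560x3 uint8, red, green, blue), "camera_matrix" (3x3 intrinsics, pixels), "R" (3x3) and "t" (3): a world point X has camera coordinates R X + t. Camera axes: x right, y down, z forward; pixel columns grow to the right and rows downward; lengths in m; the calibration is good to about 2 mm. A picture is of the moment at which its call begins. There is no depth.
- job.close_job(): hands the job in; it is judged then, once.
The state is a dict: "clock": time; "qpos": joint angles; "dq": joint speeds; "effort": joint torques, N m; "tcp_pos": TCP position; "eef_rot": TCP orientation; "ft_force": force on the tool from outside, world axes, zero at the start; "wrist_torque": the same for the moment, N m; "width": finger opening in m; "gripper_force": force on a finger pad.
Only numpy, scipy, OpenCV 4.12 (cv2) and the standard library are available. Lean on these libraries where they do the work, as an engineer would, in place of code of your own. Each camera call takes 0.05 s, during which the arm holds its last target. There are 200 camera calls.

## Working session

There is one attempt and no reset: what is moved stays moved. The work goes in short steps, Python scripts to look and compute and a tool call to move; the robot and the scene stay as the last step left them, time stands still between calls to the robot, and variables do not carry over. Pictures are saved under pics/ and viewed, at most 10 in all, crops included, and the job is handed in when it is done.

Besides the shell and the picture viewer there is one more tool, called after "Call:" as name([rows], argument=value, ...), one row to a line, values as JSON. servo_tool: Moves the arm, as the interface text tells. Its arguments: {"type":"object","properties":{"deltas":{"type":"array","items":{"type":"object","properties":{"translation":{"type":"array","items":{"type":"number"}},"rot":{"type":"array","items":{"type":"number"}},"grip":{"type":"number"}}}},"newtons":{"type":"number"}},"required":["deltas"]}

```bash
mkdir -p pics
python3 - <<'E'
from bench import sensors, optics
import cv2,pickle
d={}
for n in("top","side"):
    c=optics.capture(n); d[n]=c
    cv2.imwrite(f"pics/{n}0.png",cv2.resize(c["pixels"][:,:,::-1],(800,600),interpolation=cv2.INTER_CUBIC))
    print(n,c["camera_matrix"],c["R"],c["t"])
pickle.dump(d,open("c0.pkl","wb"))
s=sensors.get_state(); print(s)
E
```

```text
top [[393.8717884    0.         284.44690569]
 [  0.         393.8717884  208.78120166]
 [  0.           0.           1.        ]] [[ 0.02161392 -0.99966511  0.01423012]
 [-0.99785314 -0.02245052 -0.06152305]
 [ 0.06182192 -0.01286982 -0.99800422]] [-0.00516559  0.52818522  0.9393273 ]
side [[390.40085988   0.         273.42157421]
 [  0.         390.40085988 207.48794967]
 [  0.           0.           1.        ]] [[-0.98721844 -0.15929207  0.00507766]
 [-0.08646552  0.50856565 -0.8566707 ]
 [ 0.13387852 -0.84616016 -0.51583867]] [0.52046896 0.09231658 1.19030119]
{'clock': 0.1, 'qpos': array([-7.31656373e+01,  7.23940484e+00, -2.32211852e+00,  8.05227083e+01,
        1.04837488e-03,  8.99987713e+01]), 'dq': array([ 0.0024885 ,  0.00276237,  0.07134073,  0.05253807, -0.05234887,
       -0.09812109]), 'effort': array([-1.71643533e-03, -4.36903346e+01,  3.53604734e+01,  1.37930556e-02,
       -1.30799017e-05, -5.05683047e-06]), 'tcp_pos': array([ 0.15193046, -0.50210907,  0.20427981]), 'eef_rot': array([[ 9.57139778e-01,  2.89626102e-01, -4.08241789e-04],
       [ 2.89626389e-01, -9.57138736e-01,  1.41241804e-03],
       [ 1.83290991e-05, -1.47011908e-03, -9.99998919e-01]]), 'ft_force': array([-0.83730115, -0.77520842, -0.64018353]), 'wrist_torque': array([ 0.04042859,  0.02168533, -0.00740898]), 'gripper_force': 0.0, 'width': 0.08518122705747813}
```

View pics/top0.png

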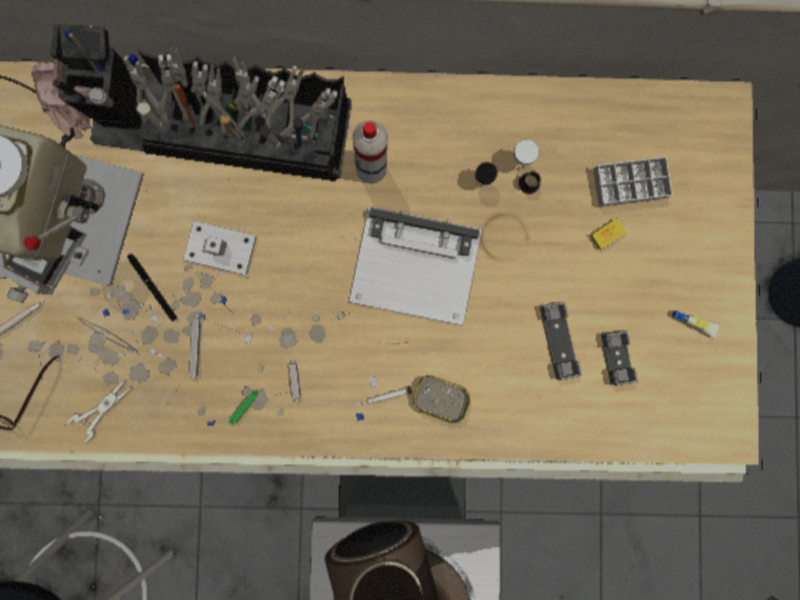

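View pics/side0.png

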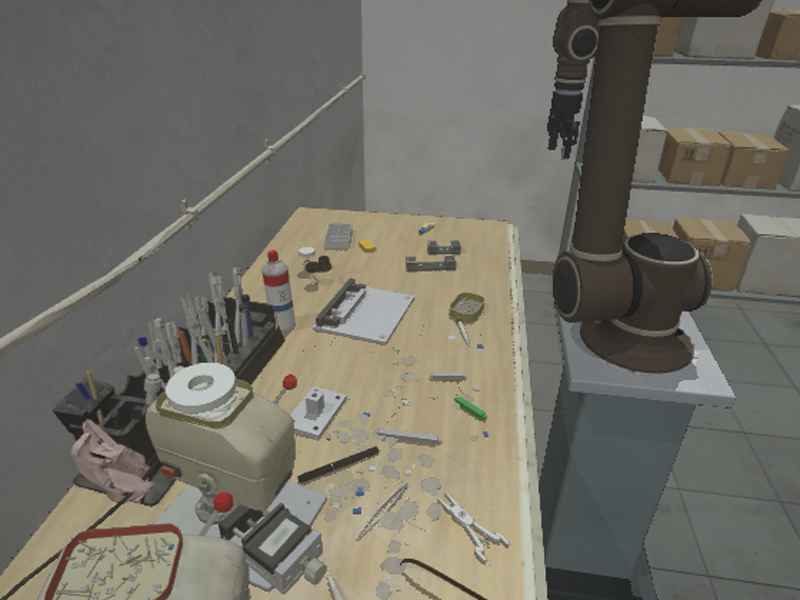

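Top view (800x600): long pillar is at (195,347), short at (294,381) and green at (243,407). The bracket is at (220,249), jig at (416,266), long rest at (560,341), short rest at (619,358), tin at (441,398), driver at (388,396) and loupe near (486,173)/(529,182). Next I fit poses to masks using the known sizes.

```bash
cat > fit.py <<'E'
import numpy as np,cv2
from scipy.optimize import minimize
S=8
def proj(c,P):
    q=(c["R"]@np.asarray(P).T).T+c["t"]; q=q@c["camera_matrix"].T
    return q[:,:2]/q[:,2:]
def ray(c,uv,z):
    d=c["R"].T@np.linalg.inv(c["camera_matrix"])@np.array([*uv,1.]); o=-c["R"].T@c["t"]
    return o+d*(z-o[2])/d[2]
def box(x0,x1,y0,y1,z0,z1): return np.array([[x,y,z] for x in(x0,x1) for y in(y0,y1) for z in(z0,z1)],float)/1000
def pil(L): return [box(-L/2,L/2,-6,6,0,12),box(-L/2-6,L/2+6,-4,4,2,10)]
def rest(L): return [box(-L/2,L/2,-20,20,0,5)]+[box(min(a,b),max(a,b),-20,20,0,24) for s in(-1,1) for a,b in[(s*L/2,s*(L/2-26))]]
MODEL=dict(long_pillar=pil(98),short_pillar=pil(58),long_rest=rest(128),short_rest=rest(88),
 bracket=[box(-35,35,-55,55,0,10),box(-12,12,-12,12,0,42)],
 jig=[box(-85,85,-100,100,0,8),box(65,79,-85,85,0,28),box(33,79,69,85,0,24),box(33,79,-85,-69,0,24)])
def rend(c,boxes,p,off,shape,z=0):
    a=np.cos(p[2]);b=np.sin(p[2]);R=np.array([[a,-b,0],[b,a,0],[0,0,1]])
    m=np.zeros((shape[0]*S,shape[1]*S),np.uint8)
    for B in boxes:
        uv=(proj(c,B@R.T+[p[0],p[1],z])-off+.5)*S-.5
        cv2.fillConvexPoly(m,cv2.convexHull(np.round(uv*16).astype(np.int32)),1,shift=4)
    return m
def fit(c,name,mask,off,p0,z=0):
    M=cv2.resize(mask.astype(np.float32),None,fx=S,fy=S,interpolation=cv2.INTER_LINEAR)>.5
    def f(p):
        r=rend(c,MODEL[name],p,off,mask.shape,z)>0
        return -(r&M).sum()/(r|M).sum()
    best=None
    for k in range(2):
        s=minimize(f,p0 if best is None else best.x,method="Nelder-Mead",options=dict(initial_simplex=(p0 if best is None else best.x)+np.array([[0,0,0],[.01,0,0],[0,.01,0],[0,0,.15]])/(1+2*k),xatol=1e-4,fatol=1e-5))
        best=s
    return best.x,-best.fun
E
cat > m0.py <<'E'
import pickle; from fit import *
c=pickle.load(open("c0.pkl","rb"))["top"]; im=c["pixels"]
hsv=cv2.cvtColor(im,cv2.COLOR_RGB2HSV).astype(int)
sat=hsv[...,1]; val=hsv[...,2]
print("wood",hsv[300,300])
k=.7
# name: seed(800px), crop half, yaw guess (deg), height
items=dict(long_pillar=(195,347,40,0),short_pillar=(294,381,30,0),long_rest=(560,341,55,0),short_rest=(619,358,45,0),bracket=(220,249,50,70),jig=(416,266,85,-10))
tiles=[]
for n,(u,v,h,_) in items.items():
    u,v=int(u*k),int(v*k);h=int(h*k)+4
    y0,x0=v-h,u-h
    m=((sat<70)|((val<70))).astype(np.uint8)[y0:v+h,x0:u+h]
    nl,lab,st,_=cv2.connectedComponentsWithStats(m,connectivity=4)
    l=1+np.argmax(st[1:,4]); m=(lab==l).astype(np.uint8)
    cs,_=cv2.findContours(m,cv2.RETR_EXTERNAL,cv2.CHAIN_APPROX_NONE)
    m=cv2.drawContours(m,cs,-1,1,-1)
    mo=cv2.moments(m,True); ctr=(mo["m10"]/mo["m00"]+x0,mo["m01"]/mo["m00"]+y0)
    P=ray(c,ctr,.008)
    (_,_),(w,hh),a=cv2.minAreaRect(max(cs,key=len))
    pa=ray(c,ctr,0); d=np.radians(a); pb=ray(c,(ctr[0]+10*np.cos(d),ctr[1]+10*np.sin(d)),0)
    g=np.arctan2(*(pb-pa)[[1,0]])
    cand=[g,g+np.pi/2]
    r=max((fit(c,n,m,(x0,y0),np.array([P[0],P[1],q])) if n!="jig" or abs(np.sin(q))<.7 else (None,0) for q in (cand+[q+np.pi for q in cand] if n=="jig" else cand)),key=lambda t:t[1])
    p,iou=r
    print(n,np.round(p[:2],4),"yaw",round(np.degrees(p[2]),1),"iou",round(iou,3),"area",m.sum())
    t=cv2.resize(im[y0:v+h,x0:u+h],None,fx=S,fy=S,interpolation=cv2.INTER_CUBIC)[...,::-1].copy()
    for B in MODEL[n]:
        ct,_=cv2.findContours(rend(c,[B],p,(x0,y0),m.shape),cv2.RETR_EXTERNAL,cv2.CHAIN_APPROX_NONE); cv2.drawContours(t,ct,-1,(0,0,255),1)
    tiles.append(cv2.resize(t,(266,266),interpolation=cv2.INTER_AREA))
cv2.imwrite("pics/fit0.png",np.vstack([np.hstack(tiles[:3]),np.hstack(tiles[3:])]))
E
python3 m0.py
```

```text
wood [ 20  93 175]
long_pillar [0.4437 0.3652] yaw -180.1 iou 0.745 area 389
short_pillar [0.3844 0.1942] yaw -171.7 iou 0.907 area 166
long_rest [ 0.4627 -0.2573] yaw 13.1 iou 0.942 area 910
short_rest [ 0.4357 -0.3576] yaw 11.1 iou 0.928 area 663
bracket [0.6091 0.3299] yaw -12.5 iou 0.963 area 1369
jig [ 0.5866 -0.0071] yaw -10.3 iou 0.985 area 5698
```

View pics/fit0.png

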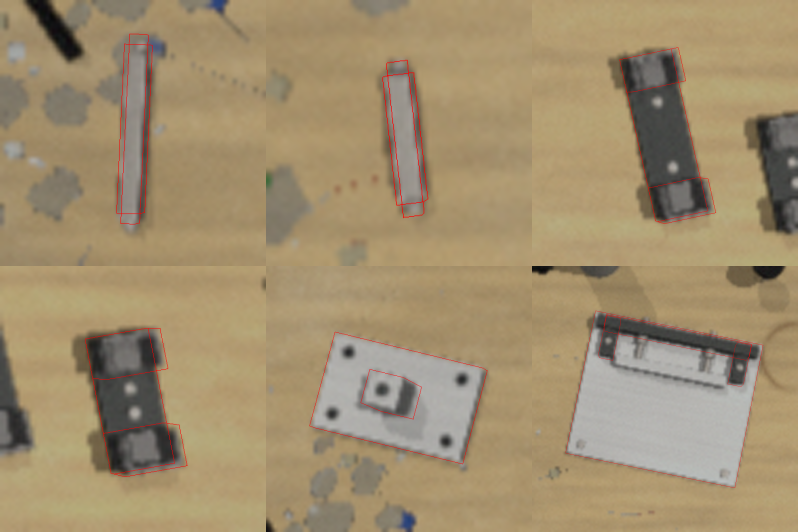

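The fit overlays agree well, apart from the long pillar, where a stain got into the mask. I'll refit it with a stricter mask and write a planner that converts moves to tool units.

```bash
cat > plan.py <<'E'
import numpy as np, sys
from bench import sensors
def plan(wps,s=None):
    s=s or sensors.get_state(); R=s["eef_rot"]; p=s["tcp_pos"]; yaw=np.arctan2(R[1,0],R[0,0])
    print("t",round(s["clock"],2),"tcp",np.round(p,4),"yaw",round(np.degrees(yaw),2),"tiltz",np.round(R[:2,2],4),"w",round(s["width"],4),"gf",round(s["gripper_force"],1),"F",np.round(s["ft_force"],1))
    p=np.array(p)
    for x,y,z,yd in wps:
        d=(np.radians(yd)-yaw+np.pi)%(2*np.pi)-np.pi
        yaw=yaw+d; q=np.array([x,y,z]); T=np.array([[np.cos(yaw),np.sin(yaw),0],[np.sin(yaw),-np.cos(yaw),0],[0,0,-1]])
        u=T.T@(q-p)/.05; n=int(np.ceil(abs(u).max()-.02)) or 1
        print(f" turn z {-d/.15:.2f}; shift {np.round(u,2)} = {n} rows of {np.round(u/n,3)}"); p=q
E
python3 - <<'E'
import pickle; from fit import *; from plan import plan
c=pickle.load(open("c0.pkl","rb"))["top"]; im=c["pixels"]
hsv=cv2.cvtColor(im,cv2.COLOR_RGB2HSV).astype(int)
x0,y0,x1,y1=122,212,150,276
for th in (60,50,40):
    m=((hsv[...,1]<th)&(hsv[...,2]>125)).astype(np.uint8)[y0:y1,x0:x1]
    m=cv2.morphologyEx(m,cv2.MORPH_OPEN,np.ones((5,1),np.uint8))
    nl,lab,st,_=cv2.connectedComponentsWithStats(m,connectivity=4); m=(lab==1+np.argmax(st[1:,4])).astype(np.uint8)
    p,i=fit(c,"long_pillar",m,(x0,y0),np.array([.441,.366,0.]))
    print(th,np.round(p,4),round(i,3),m.sum())
plan([(.384,.194,.09,8.3),(.384,.194,.004,8.3)])
E
```

```text
60 [0.4418 0.3674 0.0376] 0.698 251
50 [0.4411 0.3671 0.0456] 0.697 233
40 [0.4406 0.3651 0.0037] 0.625 190
t 0.1 tcp [ 0.1519 -0.5021  0.2043] yaw 16.84 tiltz [-0.0004  0.0014] w 0.0852 gf 0.0 F [-0.8 -0.8 -0.6]
 turn z 0.99; shift [  6.6  -13.11   2.29] = 14 rows of [ 0.472 -0.936  0.163]
 turn z -0.00; shift [0.   0.   1.72] = 2 rows of [0.   0.   0.86]
```

Call:
servo_tool([
  {"translation":[0,0,0],"rot":[0,0,0.99],"grip":1},
  {"translation":[0.472,-0.936,0.163],"rot":[0,0,0],"grip":1},
  {"translation":[0.472,-0.936,0.163],"rot":[0,0,0],"grip":1},
  {"translation":[0.472,-0.936,0.163],"rot":[0,0,0],"grip":1},
  {"translation":[0.472,-0.936,0.163],"rot":[0,0,0],"grip":1},
  {"translation":[0.472,-0.936,0.163],"rot":[0,0,0],"grip":1},
  {"translation":[0.472,-0.936,0.163],"rot":[0,0,0],"grip":1},
  {"translation":[0.472,-0.936,0.163],"rot":[0,0,0],"grip":1},
  {"translation":[0.472,-0.936,0.163],"rot":[0,0,0],"grip":1},
  {"translation":[0.472,-0.936,0.163],"rot":[0,0,0],"grip":1},
  {"translation":[0.472,-0.936,0.163],"rot":[0,0,0],"grip":1},
  {"translation":[0.472,-0.936,0.163],"rot":[0,0,0],"grip":1},
])

```text
clock: 1.6
tcp_pos: [0.3344, 0.0463, 0.1151]
eef_rot: [[0.989, 0.145, 0.001], [0.145, -0.989, -0.0], [0.001, 0.0, -1.0]]
ft_force: [0.7, -0.6, 0.6]
width: 0.0855
gripper_force: 0.0
```

Call:
servo_tool([
  {"translation":[0.472,-0.936,0.163],"rot":[0,0,0],"grip":1},
  {"translation":[0.472,-0.936,0.163],"rot":[0,0,0],"grip":1},
  {"translation":[0.472,-0.936,0.163],"rot":[0,0,0],"grip":1},
  {"translation":[0,0,0],"rot":[0,0,0],"grip":1},
])

```text
clock: 2.1
tcp_pos: [0.3963, 0.1168, 0.093]
eef_rot: [[0.972, 0.234, -0.018], [0.235, -0.97, 0.062], [-0.003, -0.065, -0.998]]
ft_force: [-0.8, 1.4, -0.1]
width: 0.0851
gripper_force: 0.0
```

Run:
```python
from plan import plan
plan([(.384,.194,.004,8.3)])
```

```text
t 2.1 tcp [0.3963 0.1168 0.093 ] yaw 13.59 tiltz [-0.0177  0.0622] w 0.0851 gf 0.0 F [-0.8  1.4 -0.1]
 turn z 0.62; shift [-0.02 -1.56  1.78] = 2 rows of [-0.01  -0.782  0.89 ]
```

Run:
```python
from bench import sensors
import numpy as np
s=sensors.get_state(); print(np.round(s["qpos"],1),np.round(s["dq"],1)); print(np.round(s["eef_rot"],3),s["wrist_torque"],s["clock"])
```

```text
[ 13.5  -3.3 -27.4  66.    3.7 179.9] [-1.3 -1.9 -1.2  1.9 -0.8 -0. ]
[[ 0.972  0.234 -0.018]
 [ 0.235 -0.97   0.062]
 [-0.003 -0.065 -0.998]] [-0.07751408  0.02741979 -0.0081854 ] 2.1
```

Call:
servo_tool([
  {"translation":[0,0,0],"rot":[0,0,0],"grip":1},
])

```text
clock: 2.22
tcp_pos: [0.3952, 0.1156, 0.0937]
eef_rot: [[0.972, 0.233, -0.017], [0.233, -0.97, 0.062], [-0.002, -0.064, -0.998]]
ft_force: [-0.1, 1.1, -1.4]
width: 0.0853
gripper_force: 0.0
```

Run:
```python
from bench import sensors
import numpy as np
s=sensors.get_state(); print(np.round(s["qpos"],1),np.round(s["dq"],1)); print(np.round(s["eef_rot"],3),s["wrist_torque"],s["clock"])
```

```text
[ 13.4  -3.5 -27.5  66.1   3.7 179.9] [-0.5 -0.9 -0.3  0.1  0.2 -0. ]
[[ 0.972  0.233 -0.017]
 [ 0.233 -0.97   0.062]
 [-0.002 -0.064 -0.998]] [-0.04932407 -0.0145865   0.02652421] 2.225
```

q6 sits at its 180° limit (yaw = q1 − q6 + 180). I'll use the half-turn equivalent grasp, turning yaw up by about 175°.

Call:
servo_tool([
  {"rot":[0,0,-1],"translation":[0,0,0],"grip":1},
  {"rot":[0,0,-1],"translation":[0,0,0],"grip":1},
  {"rot":[0,0,-1],"translation":[0,0,0],"grip":1},
  {"rot":[0,0,-1],"translation":[0,0,0],"grip":1},
  {"rot":[0,0,-1],"translation":[0,0,0],"grip":1},
  {"rot":[0,0,-1],"translation":[0,0,0],"grip":1},
  {"rot":[0,0,-1],"translation":[0,0,0],"grip":1},
  {"rot":[0,0,-1],"translation":[0,0,0],"grip":1},
  {"rot":[0,0,-1],"translation":[0,0,0],"grip":1},
  {"rot":[0,0,-1],"translation":[0,0,0],"grip":1},
  {"rot":[0,0,-1],"translation":[0,0,0],"grip":1},
  {"rot":[0,0,-1],"translation":[0,0,0],"grip":1},
])

```text
clock: 3.72
tcp_pos: [0.3953, 0.1152, 0.0943]
eef_rot: [[-0.451, 0.892, -0.015], [0.89, 0.451, 0.062], [0.063, 0.014, -0.998]]
ft_force: [-0.1, -0.1, 0.5]
width: 0.0851
gripper_force: 0.0
```

Call:
servo_tool([
  {"rot":[0,0,-1],"translation":[0,0,0],"grip":1},
  {"rot":[0,0,-1],"translation":[0,0,0],"grip":1},
  {"rot":[0,0,-1],"translation":[0,0,0],"grip":1},
  {"rot":[0,0,-1],"translation":[0,0,0],"grip":1},
  {"rot":[0,0,-1],"translation":[0,0,0],"grip":1},
  {"rot":[0,0,-1],"translation":[0,0,0],"grip":1},
  {"rot":[0,0,-1],"translation":[0,0,0],"grip":1},
  {"rot":[0,0,-1],"translation":[0,0,0],"grip":1},
])

```text
clock: 4.72
tcp_pos: [0.3953, 0.1152, 0.0943]
eef_rot: [[-0.995, -0.097, -0.016], [-0.098, 0.993, 0.062], [0.009, 0.064, -0.998]]
ft_force: [0.1, -0.7, 0.2]
width: 0.0856
gripper_force: 0.0
```

```bash
cat >> plan.py <<'E'
def tilt(s=None):
    s=s or sensors.get_state(); R=s["eef_rot"]; w=R.T@np.cross(R[:,2],[0,0,-1]); print(" level: rot xy",np.round(w/.15,2),"q",np.round(s["qpos"],1))
E
python3 - <<'E'
from plan import *
plan([(.384,.194,.09,188.3),(.384,.194,.004,188.3)]);tilt()
E
```

```text
t 4.72 tcp [0.3953 0.1152 0.0943] yaw -174.38 tiltz [-0.0155  0.0623] w 0.0856 gf 0.0 F [ 0.1 -0.7  0.2]
 turn z -0.31; shift [-0.    1.59  0.09] = 2 rows of [-0.002  0.796  0.043]
 turn z -0.00; shift [0.   0.   1.72] = 2 rows of [0.   0.   0.86]
 level: rot xy [ 0.42 -0.06  0.  ] q [ 13.4  -3.6 -27.5  66.1   3.7   7.8]
```

Call:
servo_tool([
  {"rot":[0.42,-0.06,-0.31],"translation":[0,0,0],"grip":1},
  {"rot":[0,0,0],"translation":[0,0.796,0.043],"grip":1},
  {"rot":[0,0,0],"translation":[0,0.796,0.043],"grip":1},
  {"rot":[0,0,0],"translation":[0,0,0.6],"grip":1},
  {"rot":[0,0,0],"translation":[0,0,0.4],"grip":1},
])

```text
clock: 5.35
tcp_pos: [0.3839, 0.1944, 0.0392]
eef_rot: [[-0.99, -0.14, 0.0], [-0.14, 0.99, 0.001], [-0.0, 0.001, -1.0]]
ft_force: [0.7, -0.1, -0.8]
width: 0.0852
gripper_force: 0.0
```

Run:
```python
from plan import *
plan([(.384,.194,.004,188.3)]);tilt()
from bench import optics
import cv2
c=optics.capture("top"); cv2.imwrite("pics/g1.png",cv2.resize(c["pixels"][230:310,160:260,::-1],(800,640)[:2] and (750,600),interpolation=cv2.INTER_CUBIC))
```

```text
t 5.35 tcp [0.3839 0.1944 0.0392] yaw -171.93 tiltz [0.0003 0.0006] w 0.0852 gf 0.0 F [ 0.7 -0.1 -0.8]
 turn z -0.03; shift [ 0.   -0.01  0.7 ] = 1 rows of [ 0.    -0.009  0.704]
 level: rot xy [0. 0. 0.] q [ 26.8   0.3 -30.9  58.8   0.   18.8]
```

View pics/g1.png

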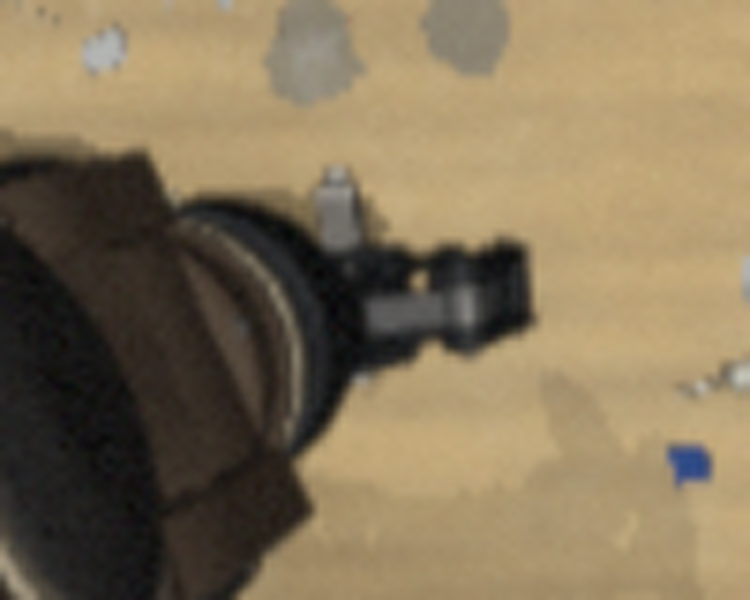

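The crop shows the pillar running under the gripper, ends at (336,190) and (362,378), centred between the fingers. Descend and grip.

Call:
servo_tool([
  {"rot":[0,0,0],"translation":[0,0,0.7],"grip":1},
  {"rot":[0,0,0],"translation":[0,0,0],"grip":-1},
  {"rot":[0,0,0],"translation":[0,0,0],"grip":-1},
  {"rot":[0,0,0],"translation":[0,0,0],"grip":-1},
  {"rot":[0,0,0],"translation":[0,0,0],"grip":-1},
  {"rot":[0,0,0],"translation":[0,0,0],"grip":-1},
], newtons=40)

```text
clock: 6.15
tcp_pos: [0.3851, 0.195, 0.0052]
eef_rot: [[-0.99, -0.14, 0.001], [-0.14, 0.99, 0.001], [-0.001, 0.001, -1.0]]
ft_force: [-0.9, -0.6, 0.4]
width: -0.0004
gripper_force: 0.0
```

Run:
```python
from plan import *
plan([(.384,.194,.104,188.1),(.4357,-.3576,.104,191.1),(.4357,-.3576,.018,191.1)])
```

```text
t 6.15 tcp [0.3851 0.195  0.0052] yaw -171.95 tiltz [0.001  0.0014] w -0.0004 gf 0.0 F [-0.9 -0.6  0.4]
 turn z -0.01; shift [ 0.02 -0.02 -1.98] = 2 rows of [ 0.012 -0.009 -0.988]
 turn z -0.35; shift [  1.11 -11.02   0.  ] = 12 rows of [ 0.092 -0.919  0.   ]
 turn z -0.00; shift [0.   0.   1.72] = 2 rows of [0.   0.   0.86]
```

Fingers shut fully: missed. Look at it from both cameras.

Run:
```python
from bench import optics
import cv2,numpy as np
a=optics.capture("top")["pixels"][230:310,160:240,::-1]; cc=optics.capture("side"); b=cc["pixels"][220:300,280:360,::-1]
from fit import proj
print(proj(cc,[[.3851,.195,.005],[.384,.194,.006]]))
cv2.imwrite("pics/g2.png",np.hstack([cv2.resize(i,(400,400),interpolation=cv2.INTER_CUBIC) for i in(a,b)]))
```

```text
[[313.12554661 263.41847841]
 [313.57307737 262.94745504]]
```

View pics/g2.png

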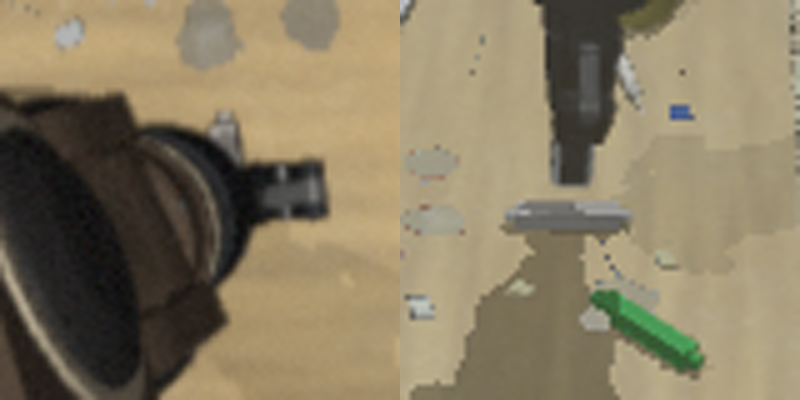

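The fingers shut about 20 mm above the bench: their tips project to native row ~256.6 against 263.4 for the reported TCP. The pillar hasn't moved. So the true tips sit roughly 19 mm behind the reported TCP. I'll open, go lower in small steps watching the force, and regrip.

Call:
servo_tool([
  {"rot":[0,0,0],"translation":[0,0,0],"grip":1},
  {"rot":[0,0,0],"translation":[0,0,0],"grip":1},
  {"rot":[0,0,0],"translation":[0,0,0],"grip":1},
  {"rot":[0,0,0],"translation":[0,0,0],"grip":1},
  {"rot":[0,0,0],"translation":[0,0,0.12],"grip":1},
  {"rot":[0,0,0],"translation":[0,0,0.1],"grip":1},
  {"rot":[0,0,0],"translation":[0,0,0.1],"grip":1},
])

```text
clock: 7.12
tcp_pos: [0.3846, 0.1948, -0.0118]
eef_rot: [[-0.99, -0.14, -0.0], [-0.14, 0.99, 0.001], [-0.0, 0.001, -1.0]]
ft_force: [0.7, -0.9, 0.3]
width: 0.0857
gripper_force: 0.0
```

Run:
```python
from bench import optics
import cv2,numpy as np
from plan import *
plan([])
a=optics.capture("top")["pixels"][230:310,160:240,::-1]; b=optics.capture("side")["pixels"][220:300,280:360,::-1]
cv2.imwrite("pics/g3.png",np.hstack([cv2.resize(i,(400,400),interpolation=cv2.INTER_CUBIC) for i in(a,b)]))
```

```text
t 7.12 tcp [ 0.3846  0.1948 -0.0118] yaw -171.95 tiltz [-0.      0.0008] w 0.0857 gf 0.0 F [ 0.7 -0.9  0.3]
```

View pics/g3.png

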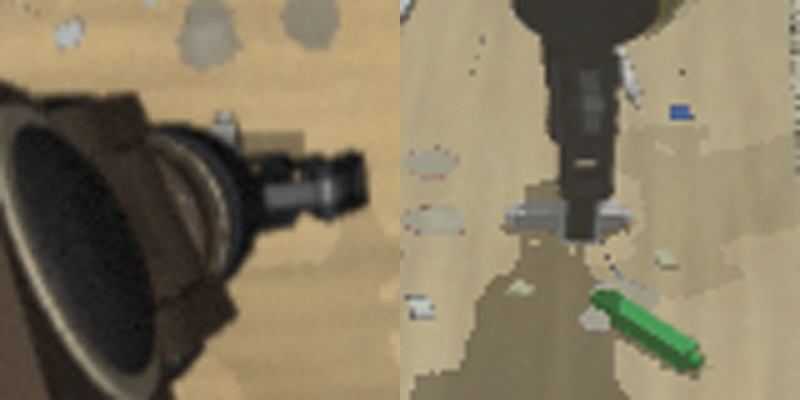

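With the gripper open, the near finger's tip is at native row ~268, about 22 mm above the bench. That confirms a tip offset of 20–22 mm, with the fingers on either side of the pillar. Down 6 mm more and grip.

Call:
servo_tool([
  {"rot":[0,0,0],"translation":[0,0,0.12],"grip":1},
  {"rot":[0,0,0],"translation":[0,0,0],"grip":-1},
  {"rot":[0,0,0],"translation":[0,0,0],"grip":-1},
  {"rot":[0,0,0],"translation":[0,0,0],"grip":-1},
  {"rot":[0,0,0],"translation":[0,0,0],"grip":-1},
  {"rot":[0,0,0],"translation":[0,0,0],"grip":-1},
], newtons=50)

```text
clock: 7.98
tcp_pos: [0.385, 0.195, -0.0169]
eef_rot: [[-0.99, -0.14, 0.001], [-0.14, 0.99, 0.001], [-0.001, 0.001, -1.0]]
ft_force: [-0.4, -0.1, 3.0]
width: 0.0094
gripper_force: 48.8
```

Call:
servo_tool([
  {"rot":[0,0,0],"translation":[0,0,-0.5],"grip":-1},
  {"rot":[0,0,0],"translation":[0,0,-1],"grip":-1},
  {"rot":[0,0,-0.35],"translation":[0,0,0],"grip":-1},
])

```text
clock: 8.35
tcp_pos: [0.3871, 0.196, 0.0612]
eef_rot: [[-0.981, -0.193, 0.006], [-0.193, 0.981, 0.004], [-0.007, 0.003, -1.0]]
ft_force: [-0.4, 0.4, -1.9]
width: 0.0092
gripper_force: 48.9
```

Run:
```python
from plan import *
plan([(.4357,-.3576,.06,191.1),(.4357,-.3576,-.003,191.1)]);tilt()
```

```text
t 8.35 tcp [0.3871 0.196  0.0612] yaw -168.87 tiltz [0.0059 0.0038] w 0.0092 gf 48.9 F [-0.4  0.4 -1.9]
 turn z 0.00; shift [  1.18 -11.05   0.02] = 12 rows of [ 0.098 -0.921  0.002]
 turn z -0.00; shift [0.   0.   1.26] = 2 rows of [0.   0.   0.63]
 level: rot xy [0.02 0.04 0.  ] q [ 26.8  -0.5 -28.8  61.3   0.   15.7]
```

Call:
servo_tool([
  {"rot":[0,0,0],"translation":[0.098,-0.92,0],"grip":-1},
  {"rot":[0,0,0],"translation":[0.098,-0.92,0],"grip":-1},
  {"rot":[0,0,0],"translation":[0.098,-0.92,0],"grip":-1},
  {"rot":[0,0,0],"translation":[0.098,-0.92,0],"grip":-1},
  {"rot":[0,0,0],"translation":[0.098,-0.92,0],"grip":-1},
  {"rot":[0,0,0],"translation":[0.098,-0.92,0],"grip":-1},
  {"rot":[0,0,0],"translation":[0.098,-0.92,0],"grip":-1},
  {"rot":[0,0,0],"translation":[0.098,-0.92,0],"grip":-1},
  {"rot":[0,0,0],"translation":[0.098,-0.92,0],"grip":-1},
  {"rot":[0,0,0],"translation":[0.098,-0.92,0],"grip":-1},
  {"rot":[0,0,0],"translation":[0.098,-0.92,0],"grip":-1},
  {"rot":[0,0,0],"translation":[0.098,-0.92,0],"grip":-1},
])

```text
clock: 9.85
tcp_pos: [0.4328, -0.3597, 0.0569]
eef_rot: [[-0.981, -0.192, 0.0], [-0.192, 0.981, 0.001], [-0.001, 0.001, -1.0]]
ft_force: [0.0, 0.3, -0.4]
width: 0.0094
gripper_force: 49.0
```

Call:
servo_tool([
  {"rot":[0,0,0],"translation":[0,0,0],"grip":-1},
])

```text
clock: 9.98
tcp_pos: [0.4329, -0.3608, 0.0565]
eef_rot: [[-0.982, -0.188, 0.0], [-0.188, 0.982, 0.001], [-0.0, 0.001, -1.0]]
ft_force: [0.4, 1.2, -1.0]
width: 0.009
gripper_force: 49.0
```

Run:
```python
from bench import optics
import cv2,numpy as np
from plan import *
plan([(.4357,-.3576,.02,191.1),(.4357,-.3576,-.003,191.1)]);tilt()
a=optics.capture("top")["pixels"][200:280,380:460,::-1]; b=optics.capture("side")["pixels"][130:210,265:345,::-1]
cv2.imwrite("pics/g4.png",np.hstack([cv2.resize(i,(400,400),interpolation=cv2.INTER_CUBIC) for i in(a,b)]))
```

```text
t 9.97 tcp [ 0.4329 -0.3608  0.0565] yaw -169.13 tiltz [0.0002 0.0008] w 0.009 gf 49.0 F [ 0.4  1.2 -1. ]
 turn z -0.03; shift [-0.07  0.05  0.73] = 1 rows of [-0.067  0.053  0.73 ]
 turn z -0.00; shift [0.   0.   0.46] = 1 rows of [0.   0.   0.46]
 level: rot xy [0. 0. 0.] q [-39.8  13.6 -13.3  63.1   0.  -50.7]
```

View pics/g4.png

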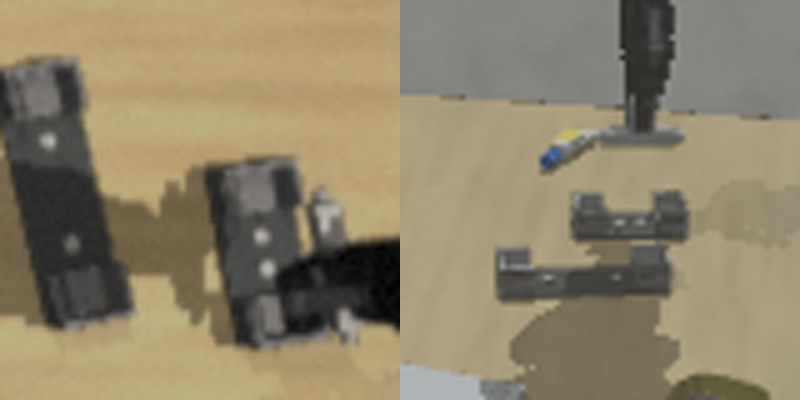

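The side crop shows the pillar level and gripped mid-length. In the top crop its ends are at (325,215) and (347,325). I'll check that midpoint numerically against the TCP.

Run:
```python
from fit import *; import pickle
c=pickle.load(open("c0.pkl","rb"))["top"]
print(proj(c,[[.4329,-.3608,.085]]),(380+336/5,200+270/5), ray(c,(380+336/5,200+270/5),.085))
for e in((325,215),(347,325)): print(ray(c,(380+e[0]/5,200+e[1]/5),.08))
d=pickle.load(open("c0.pkl","rb"))["side"]
print("side ends native", [ray(d,(265+u/5,130+v/5),.08) for u,v in((202,131),(285,136))])
```

```text
[[447.20569013 252.83443755]] (447.2, 254.0) [ 0.43029083 -0.36077681  0.085     ]
[ 0.4547638  -0.35800697  0.08      ]
[ 0.4054603  -0.36781927  0.08      ]
side ends native [array([ 0.45998116, -0.35996684,  0.08      ]), array([ 0.39587774, -0.36135863,  0.08      ])]
```

Call:
servo_tool([
  {"rot":[0,0,-0.03],"translation":[-0.07,0.05,0.4],"grip":-1},
  {"rot":[0,0,0],"translation":[0,0,0.4],"grip":-1},
  {"rot":[0,0,0],"translation":[0,0,0.26],"grip":-1},
  {"rot":[0,0,0],"translation":[0,0,0.08],"grip":-1},
  {"rot":[0,0,0],"translation":[0,0,0],"grip":-1},
])

```text
clock: 10.7
tcp_pos: [0.436, -0.3547, 0.0004]
eef_rot: [[-0.98, -0.197, 0.0], [-0.197, 0.98, 0.001], [-0.001, 0.001, -1.0]]
ft_force: [-0.1, -0.0, -1.2]
width: 0.0095
gripper_force: 49.0
```

Call:
servo_tool([
  {"rot":[0,0,0],"translation":[0,-0.05,0.05],"grip":-1},
  {"rot":[0,0,0],"translation":[0,0,0.04],"grip":-1},
  {"rot":[0,0,0],"translation":[0,0,0],"grip":-1},
])

```text
clock: 11.08
tcp_pos: [0.4364, -0.3576, -0.0043]
eef_rot: [[-0.981, -0.196, 0.0], [-0.196, 0.981, 0.001], [-0.001, 0.001, -1.0]]
ft_force: [-0.2, -0.2, -0.7]
width: 0.0095
gripper_force: 49.0
```

Call:
servo_tool([
  {"rot":[0,0,0],"translation":[0,0,0],"grip":-0.1},
  {"rot":[0,0,0],"translation":[0,0,0],"grip":-0.1},
  {"rot":[0,0,0],"translation":[0,0,0],"grip":-0.1},
  {"rot":[0,0,0],"translation":[0,0,-0.6],"grip":0.5},
  {"rot":[0,0,0],"translation":[0,0,-0.9],"grip":1},
])

```text
clock: 11.7
tcp_pos: [0.4355, -0.3567, 0.0701]
eef_rot: [[-0.981, -0.196, -0.002], [-0.196, 0.981, 0.003], [0.002, 0.004, -1.0]]
ft_force: [0.0, -0.2, -0.8]
width: 0.0732
gripper_force: 0.0
```

Run:
```python
from plan import *
plan([(.4415,.3665,.07,181.5),(.4415,.3665,-.0175,181.5)]);tilt()
```

```text
t 11.7 tcp [ 0.4355 -0.3567  0.0701] yaw -168.68 tiltz [-0.0022  0.0032] w 0.0732 gf 0.0 F [ 0.  -0.2 -0.8]
 turn z 1.14; shift [-0.5  14.46  0.  ] = 15 rows of [-0.033  0.964  0.   ]
 turn z -0.00; shift [0.   0.   1.75] = 2 rows of [0.    0.    0.875]
 level: rot xy [ 0.02 -0.01  0.  ] q [-39.4  13.3 -11.9  65.    0.1 -50.7]
```

Call:
servo_tool([
  {"rot":[0,0,0.57],"translation":[0,0,0],"grip":1},
  {"rot":[0,0,0.57],"translation":[0,0,0],"grip":1},
  {"rot":[0,0,0],"translation":[-0.033,0.964,0],"grip":1},
  {"rot":[0,0,0],"translation":[-0.033,0.964,0],"grip":1},
  {"rot":[0,0,0],"translation":[-0.033,0.964,0],"grip":1},
  {"rot":[0,0,0],"translation":[-0.033,0.964,0],"grip":1},
  {"rot":[0,0,0],"translation":[-0.033,0.964,0],"grip":1},
  {"rot":[0,0,0],"translation":[-0.033,0.964,0],"grip":1},
  {"rot":[0,0,0],"translation":[-0.033,0.964,0],"grip":1},
  {"rot":[0,0,0],"translation":[-0.033,0.964,0],"grip":1},
  {"rot":[0,0,0],"translation":[-0.033,0.964,0],"grip":1},
  {"rot":[0,0,0],"translation":[-0.033,0.964,0],"grip":1},
])

```text
clock: 13.2
tcp_pos: [0.4401, 0.1264, 0.0715]
eef_rot: [[-1.0, -0.027, 0.001], [-0.027, 1.0, 0.001], [-0.001, 0.001, -1.0]]
ft_force: [1.0, -0.6, 0.2]
width: 0.0858
gripper_force: 0.0
```

Call:
servo_tool([
  {"rot":[0,0,0],"translation":[-0.033,0.964,0],"grip":1},
  {"rot":[0,0,0],"translation":[-0.033,0.964,0],"grip":1},
  {"rot":[0,0,0],"translation":[-0.033,0.964,0],"grip":1},
  {"rot":[0,0,0],"translation":[-0.033,0.964,0],"grip":1},
  {"rot":[0,0,0],"translation":[-0.033,0.964,0],"grip":1},
  {"rot":[0,0,0],"translation":[0,0,0],"grip":1},
])

```text
clock: 13.95
tcp_pos: [0.4418, 0.3687, 0.0711]
eef_rot: [[-1.0, -0.03, 0.001], [-0.03, 1.0, 0.002], [-0.001, 0.002, -1.0]]
ft_force: [-0.2, -0.9, -0.3]
width: 0.0854
gripper_force: 0.0
```

Run:
```python
from plan import *; from fit import *; from bench import optics
plan([(.4415,.3665,.02,181.5),(.4415,.3665,-.0175,181.5)]);tilt()
c=optics.capture("top"); im=c["pixels"]
hsv=cv2.cvtColor(im,cv2.COLOR_RGB2HSV).astype(int)
x0,y0,x1,y1=412,222,456,278
t=cv2.resize(im[y0:y1,x0:x1],None,fx=8,fy=8,interpolation=cv2.INTER_CUBIC)[...,::-1].copy()
for B in MODEL["short_pillar"]:
    ct,_=cv2.findContours(rend(c,[B],(.4357,-.3576,np.radians(11.1)),(x0,y0),(56,44),.012),0,1); cv2.drawContours(t,ct,-1,(0,0,255),1)
s=optics.capture("side")["pixels"][200:280,270:376,::-1]
cv2.imwrite("pics/g5.png",np.hstack([t,cv2.resize(s,(440,448))[:, :440]]))
```

```text
t 13.95 tcp [0.4418 0.3687 0.0711] yaw -178.26 tiltz [0.0006 0.0016] w 0.0854 gf 0.0 F [-0.2 -0.9 -0.3]
 turn z 0.03; shift [ 0.01 -0.04  1.02] = 2 rows of [ 0.003 -0.022  0.511]
 turn z -0.00; shift [0.   0.   0.75] = 1 rows of [0.   0.   0.75]
 level: rot xy [0.01 0.   0.  ] q [ 39.8  14.4 -10.5  65.1   0.1  38.1]
```

View pics/g5.png

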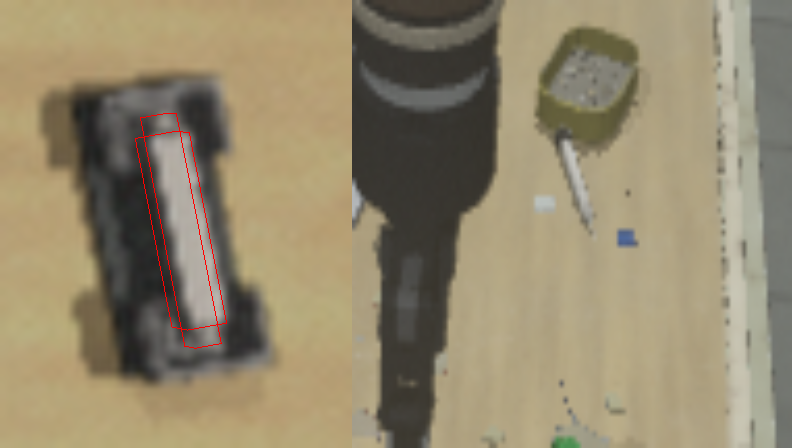

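The short pillar lies in its rest, on the predicted outline to within about 2 mm. Now take the long pillar.

Call:
servo_tool([
  {"rot":[0,0,0.03],"translation":[0,-0.04,0.9],"grip":1},
  {"rot":[0,0,0],"translation":[0,0,0.6],"grip":1},
  {"rot":[0,0,0],"translation":[0,0,0.27],"grip":1},
  {"rot":[0,0,0],"translation":[0,0,0],"grip":-1},
  {"rot":[0,0,0],"translation":[0,0,0],"grip":-1},
  {"rot":[0,0,0],"translation":[0,0,0],"grip":-1},
  {"rot":[0,0,0],"translation":[0,0,0],"grip":-1},
  {"rot":[0,0,0],"translation":[0,0,0],"grip":-1},
])

```text
clock: 15.05
tcp_pos: [0.4426, 0.3645, -0.016]
eef_rot: [[-1.0, -0.022, 0.002], [-0.022, 1.0, 0.002], [-0.002, 0.002, -1.0]]
ft_force: [-0.3, 0.0, 5.5]
width: 0.009
gripper_force: 48.9
```

Call:
servo_tool([
  {"rot":[0,0,0],"translation":[0,0,-0.6],"grip":-1},
  {"rot":[0,0,0],"translation":[0,0,-1],"grip":-1},
  {"rot":[0,0,0],"translation":[0,0,0],"grip":-1},
])

```text
clock: 15.42
tcp_pos: [0.4441, 0.3656, 0.0669]
eef_rot: [[-1.0, -0.022, 0.006], [-0.022, 1.0, 0.005], [-0.006, 0.005, -1.0]]
ft_force: [0.4, 0.8, -1.9]
width: 0.0088
gripper_force: 48.8
```

Run:
```python
from plan import *; from bench import optics; from fit import *
plan([(.4627,-.2573,.062,193.1),(.4627,-.2573,-.003,193.1)]);tilt()
c=optics.capture("side"); d=optics.capture("top"); s=sensors.get_state()["tcp_pos"]
x,y=np.round(proj(c,[s+[0,0,.022]])[0]).astype(int)
u,v=np.round(proj(d,[s+[0,0,.022]])[0]).astype(int)
a=[cv2.resize(k["pixels"][v-40:v+40,u-40:u+40,::-1],(400,400),interpolation=cv2.INTER_CUBIC) for k,u,v in((d,u,v),(c,x,y))]
cv2.imwrite("pics/g6.png",np.hstack(a)); print(u,v,x,y)
```

```text
t 15.43 tcp [0.4441 0.3656 0.0669] yaw -178.73 tiltz [0.0057 0.0054] w 0.0088 gf 48.8 F [ 0.4  0.8 -1.9]
 turn z -1.38; shift [  2.46 -12.22   0.1 ] = 13 rows of [ 0.189 -0.94   0.008]
 turn z -0.00; shift [0.  0.  1.3] = 2 rows of [0.   0.   0.65]
 level: rot xy [0.04 0.04 0.  ] q [ 39.4  14.1 -11.3  64.1   0.   38.2]
124 242 285 280
```

View pics/g6.png

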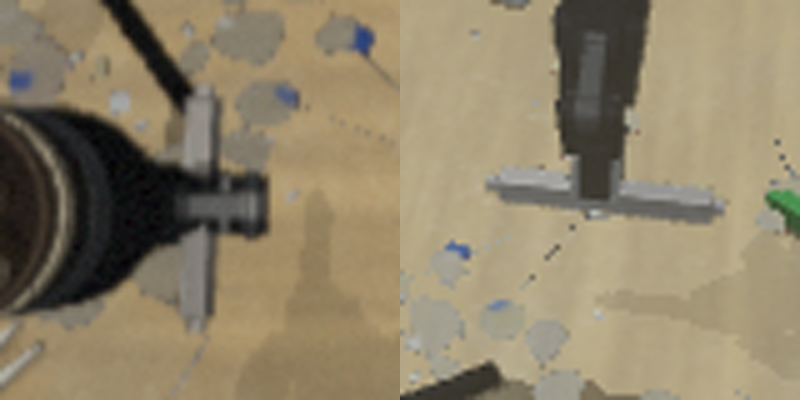

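The long pillar is held level, ends in the top crop at (205,90) and (196,328). Its centre is about 3–4 mm towards −x of the TCP, so I aim the TCP 3 mm further in x.

Call:
servo_tool([
  {"rot":[0,0,-0.69],"translation":[0,0,0],"grip":-1},
  {"rot":[0,0,-0.69],"translation":[0,0,0],"grip":-1},
  {"rot":[0,0,0],"translation":[0.185,-0.94,0],"grip":-1},
  {"rot":[0,0,0],"translation":[0.185,-0.94,0],"grip":-1},
  {"rot":[0,0,0],"translation":[0.185,-0.94,0],"grip":-1},
  {"rot":[0,0,0],"translation":[0.185,-0.94,0],"grip":-1},
  {"rot":[0,0,0],"translation":[0.185,-0.94,0],"grip":-1},
  {"rot":[0,0,0],"translation":[0.185,-0.94,0],"grip":-1},
  {"rot":[0,0,0],"translation":[0.185,-0.94,0],"grip":-1},
  {"rot":[0,0,0],"translation":[0.185,-0.94,0],"grip":-1},
  {"rot":[0,0,0],"translation":[0.185,-0.94,0],"grip":-1},
  {"rot":[0,0,0],"translation":[0.185,-0.94,0],"grip":-1},
])

```text
clock: 17.02
tcp_pos: [0.4572, -0.1161, 0.0606]
eef_rot: [[-0.974, -0.227, -0.002], [-0.227, 0.974, 0.002], [0.002, 0.002, -1.0]]
ft_force: [1.0, 0.8, -1.4]
width: 0.009
gripper_force: 48.9
```

Call:
servo_tool([
  {"rot":[0,0,0],"translation":[0.185,-0.94,0],"grip":-1},
  {"rot":[0,0,0],"translation":[0.185,-0.94,0],"grip":-1},
  {"rot":[0,0,0],"translation":[0.185,-0.94,0],"grip":-1},
  {"rot":[0,0,0],"translation":[0,0,0],"grip":-1},
  {"rot":[0,0,0],"translation":[0,0,0],"grip":-1},
])

```text
clock: 17.65
tcp_pos: [0.4625, -0.2577, 0.0606]
eef_rot: [[-0.974, -0.227, -0.002], [-0.227, 0.974, 0.003], [0.002, 0.003, -1.0]]
ft_force: [0.1, 0.4, -1.8]
width: 0.0087
gripper_force: 49.0
```

Run:
```python
from plan import *
plan([(.4656,-.2566,.01,193.1),(.4656,-.2566,-.002,193.1)]);tilt()
```

```text
t 17.65 tcp [ 0.4625 -0.2577  0.0606] yaw -166.91 tiltz [-0.0024  0.003 ] w 0.0087 gf 49.0 F [ 0.1  0.4 -1.8]
 turn z -0.00; shift [-0.07  0.01  1.01] = 1 rows of [-0.066  0.007  1.013]
 turn z -0.00; shift [0.   0.   0.24] = 1 rows of [0.   0.   0.24]
 level: rot xy [ 0.02 -0.01  0.  ] q [-29.2  10.1 -17.1  62.9   0.1 -42.3]
```

Call:
servo_tool([
  {"rot":[0,0,0],"translation":[-0.07,-0.01,0.6],"grip":-1},
  {"rot":[0,0,0],"translation":[0,0,0.4],"grip":-1},
  {"rot":[0,0,0],"translation":[0,0,0.18],"grip":-1},
  {"rot":[0,0,0],"translation":[0,0,0.1],"grip":-1},
  {"rot":[0,0,0],"translation":[0,0,0],"grip":-1},
])

```text
clock: 18.27
tcp_pos: [0.4674, -0.2578, -0.0015]
eef_rot: [[-0.974, -0.228, 0.001], [-0.228, 0.974, 0.001], [-0.001, 0.001, -1.0]]
ft_force: [-0.4, 1.2, -1.2]
width: 0.0086
gripper_force: 49.0
```

Call:
servo_tool([
  {"rot":[0,0,0],"translation":[0,0,0.04],"grip":-1},
  {"rot":[0,0,0],"translation":[0,0,0],"grip":-1},
  {"rot":[0,0,0],"translation":[0,0,0],"grip":-0.1},
  {"rot":[0,0,0],"translation":[0,0,0],"grip":-0.1},
  {"rot":[0,0,0],"translation":[0,0,0],"grip":-0.1},
  {"rot":[0,0,0],"translation":[0,0,-0.6],"grip":0.5},
  {"rot":[0,0,0],"translation":[0,0,-0.9],"grip":1},
  {"rot":[0,0,1],"translation":[0,0,0],"grip":1},
  {"rot":[0,0,1],"translation":[0,0,0],"grip":1},
  {"rot":[0,0,0.98],"translation":[0,0,0],"grip":1},
  {"rot":[0,0,0],"translation":[0,0,0],"grip":1},
])

```text
clock: 19.65
tcp_pos: [0.4672, -0.2582, 0.0714]
eef_rot: [[-0.977, 0.215, 0.0], [0.215, 0.977, 0.001], [-0.0, 0.001, -1.0]]
ft_force: [-0.3, -0.3, -0.2]
width: 0.0856
gripper_force: 0.0
```

Run:
```python
from plan import *
plan([(.6091,.3299,.07,167.5),(.6091,.3299,-.003,167.5)]);tilt()
```

```text
t 19.65 tcp [ 0.4672 -0.2582  0.0714] yaw 167.6 tiltz [0.0004 0.001 ] w 0.0856 gf 0.0 F [-0.3 -0.3 -0.2]
 turn z 0.01; shift [-0.23 12.1   0.03] = 13 rows of [-0.017  0.931  0.002]
 turn z -0.00; shift [0.   0.   1.46] = 2 rows of [0.   0.   0.73]
 level: rot xy [0.01 0.   0.  ] q [-29.   10.1 -15.8  64.1   0.1 -16.6]
```

Call:
servo_tool([
  {"rot":[0,0,0],"translation":[-0.017,0.93,0],"grip":1},
  {"rot":[0,0,0],"translation":[-0.017,0.93,0],"grip":1},
  {"rot":[0,0,0],"translation":[-0.017,0.93,0],"grip":1},
  {"rot":[0,0,0],"translation":[-0.017,0.93,0],"grip":1},
  {"rot":[0,0,0],"translation":[-0.017,0.93,0],"grip":1},
  {"rot":[0,0,0],"translation":[-0.017,0.93,0],"grip":1},
  {"rot":[0,0,0],"translation":[-0.017,0.93,0],"grip":1},
  {"rot":[0,0,0],"translation":[-0.017,0.93,0],"grip":1},
  {"rot":[0,0,0],"translation":[-0.017,0.93,0],"grip":1},
  {"rot":[0,0,0],"translation":[-0.017,0.93,0],"grip":1},
  {"rot":[0,0,0],"translation":[-0.017,0.93,0],"grip":1},
  {"rot":[0,0,0],"translation":[-0.017,0.93,0],"grip":1},
])

```text
clock: 21.15
tcp_pos: [0.5981, 0.286, 0.0718]
eef_rot: [[-0.977, 0.213, 0.0], [0.213, 0.977, 0.001], [-0.0, 0.001, -1.0]]
ft_force: [0.7, 0.4, 0.1]
width: 0.0855
gripper_force: 0.0
```

Call:
servo_tool([
  {"rot":[0,0,0],"translation":[-0.017,0.93,0],"grip":1},
  {"rot":[0,0,0],"translation":[0,0,0],"grip":1},
  {"rot":[0,0,0],"translation":[0,0,0],"grip":1},
])

```text
clock: 21.52
tcp_pos: [0.6083, 0.3294, 0.0715]
eef_rot: [[-0.977, 0.214, -0.0], [0.214, 0.977, 0.0], [0.001, 0.0, -1.0]]
ft_force: [0.4, -0.8, -1.0]
width: 0.0854
gripper_force: 0.0
```

Run:
```python
from plan import *; from bench import optics; from fit import *
plan([(.6091,.3299,.02,167.5),(.6091,.3299,-.003,167.5)]);tilt()
c=optics.capture("top"); im=c["pixels"]; hsv=cv2.cvtColor(im,cv2.COLOR_RGB2HSV).astype(int)
for n,p in(("long",(.4627,-.2573,13.1)),("short",(.4357,-.3576,11.1))):
    a=np.radians(p[2]);L=len(n) # pillar: fit to bright, unsaturated pixels in rest
    R=np.array([[np.cos(a),-np.sin(a)],[np.sin(a),np.cos(a)]])
    h=50 if n=="long" else 30
    uv=np.array([[u,v] for v in range(200,285) for u in range(360,460)])
    P=np.array([ray(c,q,.024)[:2] for q in uv]); l=(P-p[:2])@R
    k=(abs(l[:,0])<h+15e0)&(abs(l[:,0])<(h+16)/1000)&(abs(l[:,1])<.017)
    V=im[uv[:,1],uv[:,0]].astype(int).min(1); b=k&(V>120)&(hsv[uv[:,1],uv[:,0],1]<60)
    print(n,"centre local",np.round(l[b].mean(0),4),"x range",np.round(np.percentile(l[b,0],[2,98]),4),"n",b.sum(),"axis deg",np.round(np.degrees(np.polyfit(l[b,0],l[b,1],1)[0]),1),"y std",np.round(l[b,1].std(),4))
pt=proj(c,[[.4627,-.2573,0],[.6091,.3299,0]]).astype(int)
A=[cv2.resize(im[v-40:v+40,u-40:u+40,::-1],(400,400),interpolation=cv2.INTER_CUBIC) for u,v in((pt[0][0]+15,pt[0][1]+5),(pt[1][0],pt[1][1]))]
cv2.imwrite("pics/g7.png",np.hstack(A))
```

```text
t 21.52 tcp [0.6083 0.3294 0.0715] yaw 167.62 tiltz [-0.0005  0.0002] w 0.0854 gf 0.0 F [ 0.4 -0.8 -1. ]
 turn z 0.01; shift [-0.01  0.01  1.03] = 2 rows of [-0.006  0.007  0.515]
 turn z -0.00; shift [0.   0.   0.46] = 1 rows of [0.   0.   0.46]
 level: rot xy [ 0. -0.  0.] q [28.4 26.9  7.3 70.4  0.  40.8]
long centre local [ 0.0006 -0.0024] x range [-0.0512  0.052 ] n 201 axis deg -0.9 y std 0.0037
short centre local [-0.0009 -0.0008] x range [-0.0415  0.0325] n 126 axis deg 3.0 y std 0.0038
```

View pics/g7.png

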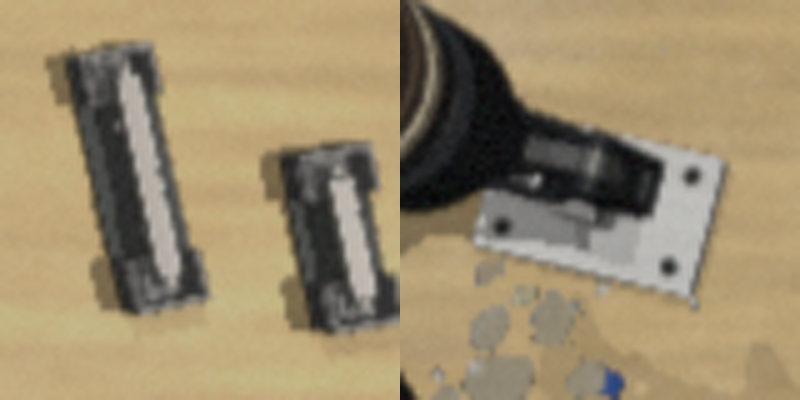

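Both pillars lie seated along their rests, in the crop at (118,70)–(172,280) and (340,175)–(370,300). The offset to the right matches the parallax of a top 24 mm up. The open fingers straddle the bracket's post. Descend and grip firmly.

Call:
servo_tool([
  {"rot":[0,0,0],"translation":[0,0,0.8],"grip":1},
  {"rot":[0,0,0],"translation":[0,0,0.5],"grip":1},
  {"rot":[0,0,0],"translation":[0,0,0.19],"grip":1},
  {"rot":[0,0,0],"translation":[0,0,0],"grip":1},
  {"rot":[0,0,0],"translation":[0,0,0],"grip":-1},
  {"rot":[0,0,0],"translation":[0,0,0],"grip":-1},
  {"rot":[0,0,0],"translation":[0,0,0],"grip":-1},
  {"rot":[0,0,0],"translation":[0,0,0],"grip":-1},
  {"rot":[0,0,0],"translation":[0,0,0],"grip":-1},
], newtons=90)

```text
clock: 22.7
tcp_pos: [0.6093, 0.3301, -0.0015]
eef_rot: [[-0.976, 0.216, 0.002], [0.216, 0.976, 0.002], [-0.001, 0.002, -1.0]]
ft_force: [-0.9, 0.2, 5.2]
width: 0.0217
gripper_force: 91.0
```

Call:
servo_tool([
  {"rot":[0,0,0],"translation":[0,0,-0.5],"grip":-1},
  {"rot":[0,0,-0.26],"translation":[0,0,-0.6],"grip":-1},
  {"rot":[0,0,0],"translation":[0,0,0],"grip":-1},
])

```text
clock: 23.08
tcp_pos: [0.61, 0.3304, 0.0544]
eef_rot: [[-0.984, 0.178, 0.004], [0.178, 0.984, 0.003], [-0.003, 0.003, -1.0]]
ft_force: [0.8, -1.3, -1.5]
width: 0.0221
gripper_force: 90.1
```

Run:
```python
from plan import *; from bench import optics; from fit import *; import pickle
plan([(.565,-.0032,.053,169.7),(.565,-.0032,.009,169.7)]);tilt()
c=optics.capture("top"); s=sensors.get_state()
p=s["tcp_pos"]; R=s["eef_rot"]
im=c["pixels"]; hsv=cv2.cvtColor(im,cv2.COLOR_RGB2HSV).astype(int)
# visible far-left-free corners: fit plate silhouette on right side only
u,v=proj(c,[p])[0].astype(int); m=((hsv[...,1]<45)&(hsv[...,2]>130)).astype(np.uint8)[v-40:v+40,u-40:u+40]
n,l,st,_=cv2.connectedComponentsWithStats(m); k=1+np.argmax(st[1:,4]); ys,xs=np.nonzero(l==k)
q=np.array([ray(c,(x+u-40,y+v-40),p[2]+.0015+.01) for x,y in zip(xs,ys)])[:,:2]
a=np.arctan2(R[1,0],R[0,0]); L=(q-p[:2])@np.array([[np.cos(a),-np.sin(a)],[np.sin(a),np.cos(a)]])
print("plate extents in tool-yaw frame x",np.round(np.percentile(L[:,0],[1,99]),4),"y",np.round(np.percentile(L[:,1],[1,99]),4))
h=cv2.convexHull(np.c_[xs,ys].astype(np.int32));
```

```text
t 23.07 tcp [0.61   0.3304 0.0544] yaw 169.73 tiltz [0.0037 0.0028] w 0.0221 gf 90.1 F [ 0.8 -1.3 -1.5]
 turn z 0.00; shift [-0.31 -6.73  0.03] = 7 rows of [-0.044 -0.961  0.004]
 turn z -0.00; shift [0.   0.   0.88] = 1 rows of [0.   0.   0.88]
 level: rot xy [0.02 0.02 0.  ] q [28.4 27.2  5.6 68.2  0.  38.7]
plate extents in tool-yaw frame x [-0.0356  0.0339] y [-0.0388  0.0548]
```

The plate extents match 70 × 110 mm centred on the TCP (left part hidden by the arm). Carry it to the jig.

Call:
servo_tool([
  {"rot":[0,0,0],"translation":[-0.044,-0.96,0],"grip":-1},
  {"rot":[0,0,0],"translation":[-0.044,-0.96,0],"grip":-1},
  {"rot":[0,0,0],"translation":[-0.044,-0.96,0],"grip":-1},
  {"rot":[0,0,0],"translation":[-0.044,-0.96,0],"grip":-1},
  {"rot":[0,0,0],"translation":[-0.044,-0.96,0],"grip":-1},
  {"rot":[0,0,0],"translation":[-0.044,-0.96,0],"grip":-1},
  {"rot":[0,0,0],"translation":[-0.044,-0.96,0],"grip":-1},
  {"rot":[0,0,0],"translation":[0,0,0.5],"grip":-1},
  {"rot":[0,0,0],"translation":[0,0,0.2],"grip":-1},
  {"rot":[0,0,0],"translation":[0,0,0],"grip":-1},
  {"rot":[0,0,0],"translation":[0,0,0],"grip":-1},
])

```text
clock: 24.5
tcp_pos: [0.5643, -0.003, 0.0173]
eef_rot: [[-0.984, 0.177, 0.0], [0.177, 0.984, 0.001], [-0.0, 0.001, -1.0]]
ft_force: [0.1, -0.3, -2.7]
width: 0.0219
gripper_force: 90.1
```

Run:
```python
from plan import *
plan([(.565,-.0032,.0065,169.7)]);tilt()
```

```text
t 24.5 tcp [ 0.5643 -0.003   0.0173] yaw 169.8 tiltz [0.0005 0.001 ] w 0.0219 gf 90.1 F [ 0.1 -0.3 -2.7]
 turn z 0.01; shift [-0.01 -0.    0.22] = 1 rows of [-0.014 -0.001  0.215]
 level: rot xy [0.01 0.   0.  ] q [ -0.3  15.1 -16.6  58.3   0.1   9.9]
```

Call:
servo_tool([
  {"rot":[0,0,0],"translation":[0,0,0.14],"grip":-1},
  {"rot":[0,0,0],"translation":[0,0,0.05],"grip":-1},
  {"rot":[0,0,0],"translation":[0,0,0],"grip":-1},
])

```text
clock: 24.88
tcp_pos: [0.5638, -0.0035, 0.0074]
eef_rot: [[-0.984, 0.178, -0.0], [0.178, 0.984, 0.001], [0.0, 0.001, -1.0]]
ft_force: [-0.4, -0.1, -2.3]
width: 0.0216
gripper_force: 90.1
```

Call:
servo_tool([
  {"rot":[0,0,0],"translation":[0,0,0.03],"grip":-1},
  {"rot":[0,0,0],"translation":[0,0,0],"grip":-1},
])

```text
clock: 25.12
tcp_pos: [0.5642, -0.0036, 0.0065]
eef_rot: [[-0.984, 0.178, 0.001], [0.178, 0.984, 0.001], [-0.001, 0.001, -1.0]]
ft_force: [-1.1, 0.1, -0.3]
width: 0.0222
gripper_force: 90.4
```

Call:
servo_tool([
  {"rot":[0,0,0],"translation":[-0.1,0,0.02],"grip":-1},
  {"rot":[0,0,0],"translation":[-0.1,0,0],"grip":-1},
  {"rot":[0,0,0],"translation":[0,0,0],"grip":-1},
])

```text
clock: 25.5
tcp_pos: [0.5732, -0.0051, 0.0064]
eef_rot: [[-0.984, 0.178, -0.0], [0.178, 0.984, 0.002], [0.001, 0.002, -1.0]]
ft_force: [-8.6, 1.3, 9.8]
width: 0.0216
gripper_force: 91.8
```

Call:
servo_tool([
  {"rot":[0,0,0],"translation":[-0.06,0,0],"grip":-1},
  {"rot":[0,0,0],"translation":[-0.06,0,0],"grip":-1},
  {"rot":[0,0,0],"translation":[0,0,0],"grip":-1},
])

```text
clock: 25.88
tcp_pos: [0.5774, -0.0059, 0.0065]
eef_rot: [[-0.984, 0.178, -0.003], [0.178, 0.984, 0.002], [0.003, 0.002, -1.0]]
ft_force: [-13.1, 1.4, 15.8]
width: 0.022
gripper_force: 92.4
```

Call:
servo_tool([
  {"rot":[0,0,0],"translation":[0,0,-0.025],"grip":-1},
  {"rot":[0,0,0],"translation":[0,0,0],"grip":-1},
])

```text
clock: 26.12
tcp_pos: [0.5779, -0.006, 0.0065]
eef_rot: [[-0.984, 0.178, -0.003], [0.178, 0.984, 0.002], [0.003, 0.002, -1.0]]
ft_force: [-7.1, 1.4, 5.6]
width: 0.0219
gripper_force: 90.9
```

```bash
cat > j.py <<'E'
from plan import *
s=sensors.get_state(); a=np.radians(-10.3); X=np.array([np.cos(a),np.sin(a)]); Y=np.array([-X[1],X[0]]); d=s["tcp_pos"][:2]-[.5866,-.0071]
print("jig x,y of bracket",np.round([d@X,d@Y],4),"Fjig",np.round([s["ft_force"][:2]@X,s["ft_force"][:2]@Y,s["ft_force"][2]],1),"T",np.round(s["wrist_torque"],2)); plan([]); tilt()
E
python3 j.py
```

```text
jig x,y of bracket [-0.0087 -0.0005] Fjig [-7.2  0.1  5.6] T [0.35 1.44 0.07]
t 26.12 tcp [ 0.5779 -0.006   0.0065] yaw 169.76 tiltz [-0.0026  0.0021] w 0.0219 gf 90.9 F [-7.1  1.4  5.6]
 level: rot xy [ 0.01 -0.02  0.  ] q [ -0.7  17.  -15.4  57.7   0.1   9.6]
```

Call:
servo_tool([
  {"rot":[0,0,0],"translation":[0,0,-0.01],"grip":-1},
  {"rot":[0,0,0],"translation":[0,0,0],"grip":-1},
])

```text
clock: 26.38
tcp_pos: [0.578, -0.006, 0.0066]
eef_rot: [[-0.984, 0.178, -0.003], [0.178, 0.984, 0.002], [0.003, 0.002, -1.0]]
ft_force: [-5.3, 0.9, 2.4]
width: 0.0221
gripper_force: 90.6
```

```bash
python3 j.py
python3 - <<'E'
from bench import optics; from fit import *
c=optics.capture("top")
a=np.radians(-10.3); R=np.array([[np.cos(a),-np.sin(a),0],[np.sin(a),np.cos(a),0],[0,0,1]])
# rectified view of jig, plane z=23.5mm, profiles along jig x
im=cv2.cvtColor(c["pixels"],cv2.COLOR_RGB2GRAY).astype(np.float32)
for name,y,z in(("stop",-45,.0235),("stop",-58,.0235),("stop",55,.0235),("post",-77,.024),("post",77,.024),("plate",-48,.018)):
    xs=np.arange(-20,66,3.)
    acc=0
    for dy in(-4,-2,0,2,4):
        P=np.c_[xs/1000,np.full(len(xs),(y+dy)/1000),np.full(len(xs),z)]@R.T+[.5866,-.0071,0]
        uv=proj(c,P).astype(np.float32); acc=acc+cv2.remap(im,uv[None,:,0],uv[None,:,1],1)[0]/5
    print(name,y," ".join(f"{int(x)}:{int(g)}" for x,g in zip(xs,acc)))
E
```

```text
jig x,y of bracket [-0.0087 -0.0005] Fjig [-5.4 -0.1  2.4] T [0.38 1.22 0.07]
t 26.38 tcp [ 0.578  -0.006   0.0066] yaw 169.76 tiltz [-0.0028  0.0021] w 0.0221 gf 90.6 F [-5.3  0.9  2.4]
 level: rot xy [ 0.01 -0.02  0.  ] q [ -0.7  17.  -15.4  57.7   0.1   9.6]
stop -45 -20:79 -17:78 -14:79 -11:79 -8:78 -5:79 -2:79 1:80 4:79 7:79 10:79 13:80 16:79 19:79 22:79 25:80 28:79 31:80 34:79 37:79 40:80 43:80 46:84 49:93 52:95 55:93 58:92 61:90 64:88
stop -58 -20:79 -17:81 -14:80 -11:79 -8:79 -5:80 -2:79 1:80 4:79 7:79 10:79 13:80 16:79 19:79 22:78 25:79 28:78 31:77 34:78 37:79 40:79 43:78 46:84 49:93 52:95 55:94 58:93 61:93 64:90
stop 55 -20:82 -17:84 -14:85 -11:86 -8:88 -5:90 -2:90 1:92 4:93 7:94 10:94 13:94 16:95 19:94 22:94 25:93 28:92 31:91 34:90 37:90 40:89 43:88 46:86 49:85 52:85 55:86 58:85 61:84 64:84
post -77 -20:78 -17:78 -14:77 -11:77 -8:78 -5:78 -2:77 1:78 4:76 7:77 10:77 13:78 16:76 19:76 22:75 25:76 28:76 31:75 34:72 37:70 40:64 43:63 46:65 49:65 52:63 55:62 58:62 61:65 64:66
post 77 -20:143 -17:143 -14:141 -11:141 -8:139 -5:137 -2:133 1:129 4:128 7:123 10:117 13:108 16:84 19:70 22:62 25:60 28:64 31:71 34:74 37:75 40:78 43:80 46:81 49:81 52:83 55:83 58:85 61:84 64:85
plate -48 -20:79 -17:80 -14:79 -11:79 -8:78 -5:78 -2:79 1:80 4:79 7:78 10:80 13:80 16:79 19:79 22:78 25:79 28:79 31:79 34:79 37:79 40:80 43:79 46:81 49:90 52:95 55:94 58:93 61:91 64:90
```

Both signals agree: the front edge is at jig x ≈ 26.3 mm, which gives about 1.3 mm of push, and the force is about 5 N including friction. The target is bracket jig x ≈ −2 mm. Pushing on gently.

Call:
servo_tool([
  {"rot":[0,0,0],"translation":[-0.04,0,0],"grip":-1},
  {"rot":[0,0,0],"translation":[-0.03,0,0],"grip":-1},
  {"rot":[0,0,0],"translation":[0,0,0],"grip":-1},
  {"rot":[0,0,0],"translation":[0,0,0],"grip":-1},
])

```text
clock: 26.92
tcp_pos: [0.5806, -0.0065, 0.0066]
eef_rot: [[-0.984, 0.178, -0.004], [0.178, 0.984, 0.002], [0.005, 0.002, -1.0]]
ft_force: [-8.6, 1.9, 5.0]
width: 0.0222
gripper_force: 91.0
```

```bash
python3 j.py
```

```text
jig x,y of bracket [-0.006  -0.0005] Fjig [-8.8  0.3  5. ] T [0.45 1.82 0.04]
t 26.93 tcp [ 0.5806 -0.0065  0.0066] yaw 169.76 tiltz [-0.0042  0.0024] w 0.0222 gf 91.0 F [-8.6  1.9  5. ]
 level: rot xy [ 0.01 -0.03  0.  ] q [ -0.7  17.4 -15.   57.9   0.1   9.5]
```

Call:
servo_tool([
  {"rot":[0,0,0],"translation":[-0.03,0,-0.006],"grip":-1},
  {"rot":[0,0,0],"translation":[-0.03,0,0],"grip":-1},
  {"rot":[0,0,0],"translation":[-0.02,0,0],"grip":-1},
  {"rot":[0,0,0],"translation":[0,0,0],"grip":-1},
  {"rot":[0,0,0],"translation":[0,0,0],"grip":-1},
])

```text
clock: 27.55
tcp_pos: [0.5835, -0.0071, 0.0067]
eef_rot: [[-0.984, 0.178, -0.006], [0.178, 0.984, 0.003], [0.006, 0.002, -1.0]]
ft_force: [-11.2, 3.4, 5.7]
width: 0.022
gripper_force: 91.1
```

```bash
python3 j.py
```

```text
jig x,y of bracket [-0.003  -0.0005] Fjig [-11.6   1.3   5.7] T [ 0.58  2.31 -0.03]
t 27.55 tcp [ 0.5835 -0.0071  0.0067] yaw 169.77 tiltz [-0.006   0.0027] w 0.022 gf 91.1 F [-11.2   3.4   5.7]
 level: rot xy [ 0.01 -0.04  0.  ] q [ -0.8  17.8 -14.4  58.2   0.1   9.5]
```

Call:
servo_tool([
  {"rot":[0,0,0],"translation":[-0.015,0,-0.012],"grip":-1},
  {"rot":[0,0,0],"translation":[0,0,0],"grip":-1},
  {"rot":[0,0,0],"translation":[0,0,0],"grip":-1},
  {"rot":[0,0,0],"translation":[0,0,0],"grip":-1},
])

```text
clock: 28.05
tcp_pos: [0.5842, -0.0072, 0.0068]
eef_rot: [[-0.984, 0.178, -0.006], [0.178, 0.984, 0.003], [0.007, 0.002, -1.0]]
ft_force: [-10.2, 3.3, 2.5]
width: 0.0216
gripper_force: 90.7
```

```bash
python3 j.py
python3 - <<'E'
from bench import optics; from fit import *
import pickle
c0=pickle.load(open("c0.pkl","rb"))["side"]; c=optics.capture("side")
a=np.radians(-10.3); R=np.array([[np.cos(a),-np.sin(a),0],[np.sin(a),np.cos(a),0],[0,0,1]])
xs=np.arange(0,66,2.)
for nm,cc in(("start",c0),("now",c)):
  im=cv2.cvtColor(cc["pixels"],cv2.COLOR_RGB2GRAY)
  for name,y,z in(("stop",60,.0235),("stop",45,.0235),("post",77,.024)):
    acc=0
    for dy in(-3,0,3):
        P=np.c_[xs/1000,np.full(len(xs),(y+dy)/1000),np.full(len(xs),z)]@R.T+[.5866,-.0071,0]
        uv=proj(cc,P).astype(np.float32); acc=acc+cv2.remap(im,uv[None,:,0],uv[None,:,1],1)[0].astype(float)/3
    print(nm,name,y," ".join(f"{int(x)}:{int(g)}" for x,g in zip(xs,acc)))
E
```

```text
jig x,y of bracket [-0.0023 -0.0005] Fjig [-10.7   1.4   2.5] T [ 0.56  2.1  -0.02]
t 28.05 tcp [ 0.5842 -0.0072  0.0068] yaw 169.77 tiltz [-0.0063  0.0028] w 0.0216 gf 90.7 F [-10.2   3.3   2.5]
 level: rot xy [ 0.01 -0.04  0.  ] q [ -0.8  17.8 -14.3  58.2   0.2   9.4]
start stop 60 0:175 2:174 4:175 6:175 8:173 10:167 12:158 14:136 16:114 18:101 20:96 22:95 24:100 26:124 28:158 30:170 32:173 34:175 36:168 38:155 40:149 42:145 44:133 46:114 48:106 50:101 52:98 54:96 56:88 58:76 60:64 62:60 64:59
start stop 45 0:175 2:175 4:175 6:174 8:173 10:167 12:161 14:154 16:136 18:111 20:99 22:95 24:101 26:137 28:169 30:175 32:174 34:173 36:170 38:160 40:155 42:153 44:151 46:147 48:145 50:143 52:131 54:123 56:131 58:138 60:137 62:126 64:102
start post 77 0:176 2:176 4:176 6:176 8:172 10:166 12:162 14:154 16:129 18:107 20:108 22:111 24:110 26:110 28:106 30:88 32:75 34:79 36:89 38:89 40:86 42:86 44:85 46:86 48:103 50:120 52:120 54:106 56:92 58:88 60:87 62:87 64:81
now stop 60 0:122 2:121 4:126 6:129 8:127 10:127 12:127 14:127 16:125 18:133 20:153 22:159 24:158 26:148 28:130 30:109 32:116 34:156 36:173 38:169 40:166 42:161 44:144 46:125 48:111 50:103 52:100 54:98 56:89 58:75 60:62 62:57 64:56
now stop 45 0:129 2:129 4:129 6:128 8:128 10:135 12:152 14:148 16:126 18:101 20:105 22:133 24:167 26:174 28:150 30:112 32:109 34:141 36:173 38:178 40:178 42:176 44:170 46:158 48:150 50:145 52:134 54:126 56:133 58:141 60:140 62:128 64:102
now post 77 0:120 2:126 4:127 6:125 8:124 10:124 12:135 14:139 16:131 18:131 20:127 22:120 24:111 26:107 28:106 30:89 32:74 34:78 36:88 38:89 40:87 42:86 44:85 46:86 48:104 50:121 52:122 54:108 56:92 58:88 60:87 62:87 64:83
```

The side-image profiles show the stop's top edge moved from x ≈ 26 to ≈ 33.5 mm, about 7.3 mm of travel and 8.6 N. That agrees with the pose and the force. Everything is steady, so I hand it in while still holding.

```bash
python3 -c "
from bench import job; print(job.close_job())"
```

```text
the job is handed in; nothing more can be done
None
```

I handed the job in with the arm still holding the bracket: both pillars lie in their own rests, and the bracket is flat on the bed pushing the sprung stop back about 7–8 mm (roughly 9 N), though no verdict came back.

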